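# Drain the airbrush over a doubled cup

### The job

Nest the spare mixing cup fully home inside the waste cup on the grey tile and let go, so that the doubled cup, upright on its tile, will stand up to the thinner. Then lift the airbrush out of its fork stand, turn it nose down at about 45 degrees with its paint cup still on the upper side, and finish holding it still in the gripper, nozzle about 2 cm above the middle of the doubled cup's mouth, touching neither cups nor stand, ready to drain. Leave the other things on the bench where they are.

Things in the scene. Friction and masses are not known exactly. Their poses are not given: they have to be found in the camera images.
- cup_spare: spare mixing cup on the bare bench, away from the tile: white plastic, tapered, open on top, 64 mm tall, 58 mm across at the rim, 35 mm at the foot, walls 2 mm, about 20 g; solid foot, so the inner floor lies 24 mm up. Origin: centre of its underside, z up. Fully nested, its origin and rim stand 24 mm above the other cup's, with 2 mm of play all round
- cup_waste: the waste cup: a second cup of the same shape, size and mass, standing upright and loose on the grey tile (not the bench). Origin: centre of its underside, z up; rim at 64 mm
- tile: square grey ceramic tile, 110 x 110 x 6 mm, fixed flat on the bench. Origin: centre of its underside; top face at z = 6 mm
- holder: airbrush stand, dark steel, fixed: base plate 170 x 100 x 12 mm, post, 18 mm wide crossbar (top at 62 mm), two upright U forks open at the top, 8 mm thick, slots 14 mm wide, tops 132 mm high. Origin: on the bench below the air valve; x towards the airbrush's nose, z up. Forks at x = +50 and -68 mm. The airbrush lies level in them, axis 110 mm above the bench, and comes out straight up
- airbrush: steel airbrush, about 120 g. Origin: on its axis, at the trigger; x to the nozzle, z to the paint cup's side. Nozzle tip x = +70 mm, tail -100 mm. Barrel 12.4 mm across, bare from x = -48 to -9 mm; ends 11 mm. Paint cup 28 mm across at x = +26, rim 36 mm above the axis; trigger 16.5 mm above; air valve 13 mm across at x = 0, reaching 41 mm below. Centre of mass within 15 mm of the origin
- nozzle (a point): nozzle tip of the airbrush, on its axis, 70 mm ahead of its origin; axes as the airbrush
- barrel (a point): middle of the bare rear barrel of the airbrush, on its axis, 30 mm behind its origin: a place to grip, 12.4 mm across; the air valve's edge lies 23 mm ahead of it and the rear fork 34 mm behind it; axes as the airbrush
- paint_jar: bystander: squat glass paint jar with a white lid, 50 mm across, 50 mm tall. Origin: centre of its underside
- nacelle: bystander: grey plastic engine nacelle with blue masking tape, 165 mm long, 44 mm thick, lying. Origin: under its middle; x along it
- gear_bay: bystander: grey plastic wheel-bay plate with a landing-gear leg, 85 x 40 mm, 37 mm high. Origin: centre of its underside
- cockpit_tub: bystander: grey plastic cockpit tub with a seat, 75 x 36 mm, 30 mm high. Origin: centre of its underside
- tape_roll: bystander: roll of blue masking tape lying flat, 70 mm across, 18 mm high. Origin: centre of its underside
- dropper: bystander: grey dropper bottle with a black tip, 25 mm across, 72 mm tall. Origin: centre of its underside
There are look-alikes about, which are no part of the job. What is shaped like the cup_spare but brown, green or turquoise is not meant.

How it is judged:
On the way, in this order (a step that is already met when the one before it is completed fails the run):
1. with the airbrush still in its stand, the spare cup sits fully home and upright inside the cup on the tile, and has been let go (horizontal distance between cup_spare and cup_waste below 0.006 m and z of cup_spare in the frame of cup_waste between 0.02 and 0.028 m and angle between cup_spare's own z axis and vertical below 0.1 rad and contact force between the fingers and cup_spare below 0.1 N and height (world z) of airbrush below 0.118 m), for 0.2 s.
2. the airbrush has been lifted clear of its stand in the gripper (z of airbrush in the frame of holder above 0.135 m and contact force between the fingers and airbrush above 1 N and contact force between airbrush and holder below 0.05 N), for 0.1 s.
At the end, for the whole second after the job is handed in: Cups nested (axes within 6 mm, spare 20 to 28 mm up, tilts under 0.1 rad), untouched, within 50 mm of the tile's centre. Airbrush gripped, still, nose 28 to 62 deg below level, paint cup within 66 deg of up, nozzle within 18 mm of the cup axis, 4 to 46 mm above the rim, touching no cup or stand (horizontal distance between cup_spare and cup_waste below 0.006 m and z of cup_spare in the frame of cup_waste between 0.02 and 0.028 m and angle between each of cup_spare, cup_waste's own z axis and vertical below 0.1 rad and horizontal distance between cup_waste and tile below 0.05 m and linear speed of each of cup_spare, airbrush below 0.02 m/s and angle between airbrush's own x axis and vertical between 2.05 and 2.66 rad and angle between airbrush's own z axis and vertical below 1.15 rad and horizontal distance between nozzle and cup_spare below 0.018 m and z of nozzle in the frame of cup_spare between 0.068 and 0.11 m and contact force between the fingers and airbrush above 1 N and contact force between airbrush and holder below 0.05 N and contact force between each of airbrush, the arm, the fingers and cup_spare below 0.05 N and contact force between each of airbrush, the arm, the fingers and cup_waste below 0.05 N and angular speed of airbrush below 0.15 rad/s); the arm keeps its last pose, push and grip.
It fails at once if another thing on the bench is shoved or knocked over (moved more than 30 mm) (distance of any of paint_jar, nacelle, gear_bay, cockpit_tub, tape_roll, dropper from where it was at the start of the episode above 0.03 m).
It also fails if it takes over 58 s, if anything falls off the work surface, if the arm or the gripper's body presses on something with over 40 N, if the wrist force passes 120 N, or if a joint passes its speed limit or range.

### The arm

A 6-joint arm with a two-finger parallel gripper is mounted at the origin on the work surface. World frame = base frame: x ahead of the robot, y to its left, z up, the work surface at z = 0. Lengths are in m, angles in rad, forces in N, time in s.
With the tool pointing down it reaches from about 0.35 to 0.975 m from the base axis. Payload 4.9 kg.
Tool frame: the origin (TCP) lies at the very end of the fingers, on their centre line; the grasp point (between the pads) lies ctrl.grip_point_offset behind it (ctrl.grip_point_offset is the distance from the TCP to the grasp point, in m); z points along the fingers, y is the line along which they close (so a half turn about z gives the same grasp; the last joint's range is limited). The gripper opens to 85 mm and grips with 20 to 120 N. Pads are 22 mm wide; open, the fingers measure 114 mm over their backs; the gripper's body (76 mm by 85 mm) begins 54 mm behind the grasp point. The pads swing forward as they close: fully open they stand 13 mm farther back than shut.
Start: joints at [-1.401, 0.053, 1.613, -0, 1.476, -0.119], TCP at [0.178, -0.599, 0.231] pointing down, gripper open.
Joint ranges: [-3.01, 3.01], [-1.01, 2.22], [0.06, 2.58], [-1.02, 4.17], [0.09, 2.62], [-3.14, 3.14]. Speed limits (rad/s): [2.57, 2.57, 3.14, 3.14, 3.14, 3.14].

### API

Orientations are given as a rotation vector (axis times angle).
In Python, from station import ctrl gives the robot as it stands. The module is installed in compiled form; this text tells all that it offers.
- The arm moves only by the tool drive_tool, never from a script. Its argument "steps" is a list of rows, each an object with "translation": the shift along the tool's x, y, z normalised to -1 to 1, where 1 is 4 cm, a list of three; "angular": the turn, a rotation vector about the tool's x, y, z normalised to -1 to 1, where 1 is 8 degrees, a list of three; "gripper": the opening, from 0 (shut) to 1 (fully open). In form: [{"translation": [dx, dy, dz], "angular": [wx, wy, wz], "gripper": gripper}, ...]. A call has 1 to 8 rows; each row shifts and turns the commanded pose from where the row before left it, along the tool's axes as they then stand; what a row does not reach is not made up. A row lasts 1/8 s, in which the tool goes at most 62.5 mm and 10.7 degrees, less where a joint would pass 70% of its speed; a pose out of reach is approached as far as the arm can. A call with a number of a shift or a turn outside -1 to 1 is refused whole. A call with a gripper value outside its range is refused whole. The fingers move at their own pace and stop on an object; "force" is the grip in N (left out, the last holds). Time passes only in rows, so rows that do not move let the fingers close. It gives the time, the measured TCP pose, the force, the opening and the grip force at its end, in the units of the state.
- ctrl.get_obs(): the state, without advancing time (a new reading comes with each control period).
- ctrl.get_image(name): name is "scene" or "top"; returns a dict with "color" (420x560x3 uint8, red, green, blue), "depth" (420x560 float32, m along the optical axis (not along the pixel's ray), 0 where there is no reading), "fx", "fy", "cx", "cy" (pixels), "R" (3x3) and "t" (3): a world point X has camera coordinates R X + t. Camera axes: x right, y down, z forward; pixel columns grow to the right and rows downward; lengths in m; the calibration is good to about 2 mm. A picture is of the moment at which its call begins.
- ctrl.finish_job(): hands the job in; it is judged then, once.
The state is a dict: "t": time; "q": joint angles; "dq": joint speeds; "effort": joint torques, N m; "tool_pos": TCP position; "tool_rot": TCP orientation; "contact_force": force on the tool from outside, world axes, zero at the start; "wrist_torque": the same for the moment, N m; "opening": finger opening in m; "grip_force": force on a finger pad.
Only numpy, scipy, OpenCV 4.12 (cv2) and the standard library are available. Lean on these libraries where they do the work, as an engineer would, in place of code of your own. Each camera call takes 0.05 s, during which the arm holds its last target. There are 200 camera calls.

## Working session

There is one attempt and no reset: what is moved stays moved. The work goes in short steps, Python scripts to look and compute and a tool call to move; the robot and the scene stay as the last step left them, time stands still between calls to the robot, and variables do not carry over. Pictures are saved under pics/ and viewed, at most 10 in all, crops included, and the job is handed in when it is done.

Besides the shell and the picture viewer there is one more tool, called after ">>>" as name([rows], argument=value, ...), one row to a line, values as JSON. drive_tool: Moves the arm, as the interface text tells. Its arguments: {"type":"object","properties":{"steps":{"type":"array"},"force":{"type":"number"}},"required":["steps"]}

```bash
mkdir -p pics
cat > h.py <<'E'
import numpy as np, cv2, pickle
from station import ctrl
def grab(n,tag):
    im=ctrl.get_image(n); pickle.dump(im,open(f'pics/{n}_{tag}.pkl','wb'))
    cv2.imwrite(f'pics/{n}_{tag}.png',im['color'][:,:,::-1]); return im
def load(n,tag): return pickle.load(open(f'pics/{n}_{tag}.pkl','rb'))
def cloud(im):
    h,w=im['depth'].shape; v,u=np.mgrid[:h,:w]; d=im['depth']
    P=np.stack([(u-im['cx'])/im['fx']*d,(v-im['cy'])/im['fy']*d,d],-1)
    return (P-im['t'])@im['R']
def ray(im,u,v,z):
    o=-im['R'].T@im['t']; d=im['R'].T@np.array([(u-im['cx'])/im['fx'],(v-im['cy'])/im['fy'],1]); return o+d*(z-o[2])/d[2]
def proj(im,X):
    c=im['R']@np.array(X)+im['t']; return c[0]/c[2]*im['fx']+im['cx'],c[1]/c[2]*im['fy']+im['cy']
E
python3 - <<'E'
from h import *
a=grab('scene','0');b=grab('top','0')
cv2.imwrite('pics/both0.png',cv2.resize(np.vstack([a['color'],b['color']])[:,:,::-1],None,fx=.714,fy=.714))
print(ctrl.grip_point_offset,ctrl.get_obs())
for i in(a,b):print(-i['R'].T@i['t'],i['fx'],i['R'])
E
```

```text
0.0187 {'t': 0.1, 'q': array([-1.40100771e+00,  5.32864878e-02,  1.61417214e+00,  4.48721041e-06,
        1.47600106e+00, -1.19003387e-01]), 'dq': array([-1.19184647e-03, -3.13399868e-03, -1.91831167e-03, -1.77575559e-05,
        1.74464726e-03,  5.87608109e-04]), 'effort': array([-7.81183826e-04, -3.94904244e+01, -3.71365643e+01, -2.30302776e-04,
        3.85642677e-03, -7.48483558e-06]), 'tool_pos': array([ 0.17789909, -0.59855203,  0.23017943]), 'tool_rot': array([-3.10705107e+00, -4.51789424e-01,  6.74077273e-05]), 'contact_force': array([ 0.09925136, -0.18248247, -0.46990732]), 'wrist_torque': array([-0.01503862, -0.04339498,  0.0408909 ]), 'grip_force': 0.0, 'opening': 0.08533017687883597}
[ 1.28729883 -0.1912604   0.74695651] 438.85380123046707 [[ 0.27643944  0.96102895 -0.00214359]
 [ 0.61273716 -0.17797097 -0.76998669]
 [-0.74036099  0.21154124 -0.63805635]]
[0.32337785 0.02535926 1.24204447] 429.39262646290285 [[-0.1000505  -0.99497859  0.00273857]
 [-0.97495295  0.09748659 -0.19990774]
 [ 0.19863695 -0.02267085 -0.9798109 ]]
```

View pics/scene_0.png

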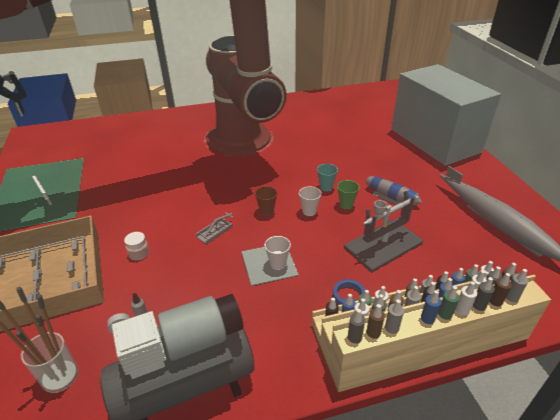

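View pics/top_0.png

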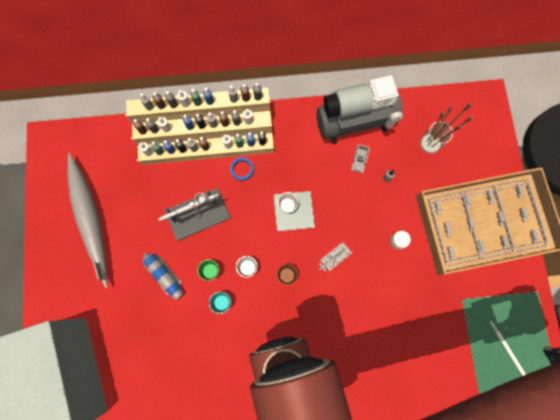

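The scene view shows the spare white cup at (310,201), the waste cup on its tile at (277,253), and the stand with the airbrush at (385,235). In the top view they are at (247,267), (288,205) and (195,207).

Run:
```python
from h import *
a=load('scene','0');b=load('top','0')
ca=cv2.resize(a['color'][175:270,335:435],None,fx=4,fy=4,interpolation=cv2.INTER_CUBIC)
cb=cv2.resize(b['color'][180:245,150:240],None,fx=4.4,fy=4.4,interpolation=cv2.INTER_CUBIC)
H=max(ca.shape[0],cb.shape[0]);pad=lambda c:np.vstack([c,np.zeros((H-c.shape[0],c.shape[1],3),np.uint8)])
cv2.imwrite('pics/crop1.png',np.hstack([pad(ca),pad(cb)])[:,:,::-1])
# cups: white mask blobs, rim height from both views' depth
for n,im,boxes in(('scene',a,{'spare':(295,325,183,220),'waste':(260,295,234,275)}),('top',b,{'spare':(232,262,252,282),'waste':(272,304,190,222)})):
    P=cloud(im); 
    for k,(u0,u1,v0,v1) in boxes.items():
        p=P[v0:v1,u0:u1].reshape(-1,3); 
        z=p[:,2]; top=np.percentile(z,99.5); r=p[(z>top-.006)]
        c,rad=cv2.minEnclosingCircle(r[:,:2].astype(np.float32)); print(n,k,'top',top,'c',c,'r',rad,len(r))
        # rim from colour
        img=im['color'][v0:v1,u0:u1].astype(int); m=((img.min(2)>90)&(img.max(2)-img.min(2)<45)).astype(np.uint8)
        cs,_=cv2.findContours(m,0,2); cc=max(cs,key=cv2.contourArea); print(cv2.boundingRect(cc), cv2.minEnclosingCircle(cc))
P=cloud(b); 
# tile
img=b['color'].astype(int); m=((img.max(2)-img.min(2)<40)&(img.min(2)>90)).astype(np.uint8); m[:185]=0;m[240:]=0;m[:,:265]=0;m[:,325:]=0
c=cv2.minAreaRect(np.argwhere(m)[:,::-1].astype(np.float32)); print('tile',c,[ray(b,*q,.006).round(4) for q in cv2.boxPoints(c)],ray(b,*c[0],.006))
# holder/airbrush
for n,im,(u0,u1,v0,v1) in(('top',b,(150,240,180,245)),('scene',a,(335,435,175,270))):
    p=cloud(im)[v0:v1,u0:u1].reshape(-1,3); 
    for lo,hi in((.09,.112),(.112,.122),(.122,.136),(.136,.16)):
        q=p[(p[:,2]>lo)&(p[:,2]<hi)]; print(n,lo,len(q)); 
        if len(q)>5: print(q.mean(0),q.min(0),q.max(0)); r=cv2.minAreaRect(q[:,:2].astype(np.float32)); print(r)
```

```text
scene spare top 0.06632809536394932 c (0.8479544520378113, -0.03713802993297577) r 0.46569332480430603 83
(5, 4, 21, 29) ((14.808510780334473, 17.659574508666992), 14.612955093383789)
scene waste top 0.0728157589494998 c (0.9315363764762878, -0.1051788255572319) r 0.3661285936832428 101
(0, 2, 35, 39) ((17.0, 24.6842098236084), 22.881826400756836)
top spare top 0.06812758639023674 c (0.39117735624313354, 0.07343147695064545) r 0.08321263641119003 58
(5, 5, 20, 19) ((14.686666488647461, 13.953332901000977), 10.154590606689453)
top waste top 0.07482173465143506 c (0.47537487745285034, -0.002881024032831192) r 0.1546982228755951 44
(3, 2, 29, 30) ((18.0, 16.5), 19.474441528320312)
tile ((293.732666015625, 210.3267364501953), (36.020347595214844, 36.21935272216797), 84.2894058227539) [array([0.6448, 0.0107, 0.006 ]), array([ 0.6452, -0.0971,  0.006 ]), array([ 0.5364, -0.0952,  0.006 ]), array([0.5363, 0.0108, 0.006 ])] [ 0.59021048 -0.04262798  0.006     ]
top 0.09 60
[0.60056506 0.2484556  0.10660444] [0.57584299 0.16906847 0.09032646] [0.63601473 0.32792296 0.11186912]
((0.60189330577
[... 985 characters left out ...]
7824096679688)
scene 0.112 216
[0.61003032 0.2437587  0.11532115] [0.58043207 0.16948058 0.11201247] [0.64086004 0.32672049 0.12194916]
((0.6075102686882019, 0.2481861412525177), (0.02475721389055252, 0.16510826349258423), 18.308177947998047)
scene 0.122 153
[0.61538479 0.22462664 0.12928264] [0.5752083  0.17656509 0.12226604] [0.64507943 0.30463286 0.13599848]
((0.6096822023391724, 0.24015697836875916), (0.03155459091067314, 0.12755310535430908), 18.705360412597656)
scene 0.136 105
[0.6208127  0.20681825 0.14170772] [0.60652463 0.19337676 0.13619145] [0.63625279 0.22188921 0.14787453]
((0.6206325888633728, 0.20659898221492767), (0.026184970512986183, 0.03109496831893921), 74.23265075683594)
```

View pics/crop1.png

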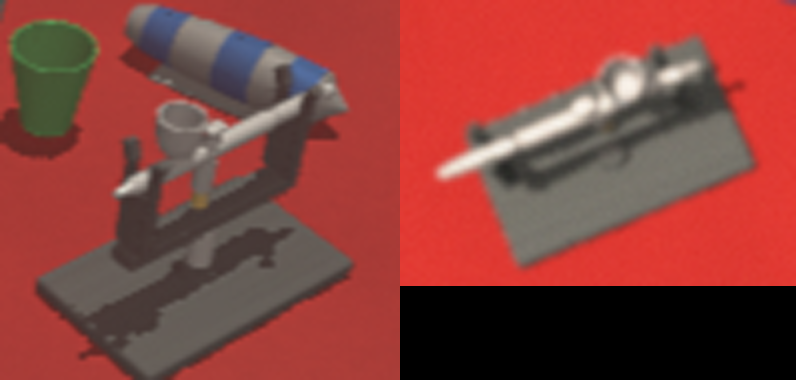

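The crop shows the nose pointing down-left in the scene view, which is towards -y and a little +x. The paint cup is near the nose and the bare barrel is behind the valve. Next I'll refine the positions.

```bash
cat >> h.py <<'E'
from scipy.optimize import least_squares
def rim(im,x,y,z):
    P=cloud(im); C=im['color'].astype(int); w=(C.min(2)>70)&(C.max(2)-C.min(2)<60)
    s=w&(np.hypot(P[...,0]-x,P[...,1]-y)<.045)&(abs(P[...,2]-z)<.02); p=P[s]
    zt=np.percentile(p[:,2],97)
    p=p[p[:,2]>zt-.010]
    f=least_squares(lambda c:np.hypot(p[:,0]-c[0],p[:,1]-c[1])-.0285,[x,y],loss='soft_l1',f_scale=.002)
    return zt,f.x,np.median(abs(f.fun)),len(p)
E
python3 - <<'E'
from h import *
for n in('scene','top'):
    im=load(n,'0')
    for k,u in(('spare',(.43,.1)),('waste',(.58,-.02))):
        if n=='top': c=ray(im,*( (247,267) if k=='spare' else (288,205)),.065)
        else: c=ray(im,*( (310,193) if k=='spare' else (277,244)),.065)
        print(n,k,c,rim(im,*c[:2],.066))
    P=cloud(im);C=im['color'].astype(int)
    s=(C.min(2)>95)&(abs(P[...,0]-.605)<.06)&(abs(P[...,1]-.24)<.1)&(P[...,2]>.1)&(P[...,2]<.1185)
    p=P[s];vx,vy,x0,y0=cv2.fitLine(p[:,:2].astype(np.float32),cv2.DIST_HUBER,0,.002,.002).ravel()
    if vy>0:vx,vy=-vx,-vy
    d=np.array([vx,vy]);t=(p[:,:2]-[x0,y0])@d; res=(p[:,:2]-[x0,y0])@[-vy,vx]; ok=abs(res)<.008
    print(n,len(p),'dir',d,np.degrees(np.arctan2(vy,vx)),'tail',[x0,y0]+d*t[ok].min(),'nose',[x0,y0]+d*t[ok].max(),t[ok].ptp() if hasattr(t,'ptp') else np.ptp(t[ok]),'ztop',np.percentile(p[ok][:,2],95))
    s=(abs(P[...,0]-.62)<.03)&(abs(P[...,1]-.207)<.03)&(P[...,2]>.138); q=P[s]
    print('cup',cv2.minEnclosingCircle(q[:,:2].astype(np.float32)),q[:,2].max())
E
```

```text
scene spare [0.43945418 0.10682827 0.065     ] (np.float64(0.0653422440243122), array([0.43800704, 0.10764799]), np.float64(0.0017784800473921412), 140)
scene waste [ 0.59788691 -0.02268096  0.065     ] (np.float64(0.07131466001751982), array([ 0.60504   , -0.02337437]), np.float64(0.0014786825082929497), 180)
scene 191 dir [ 0.32612082 -0.9453281 ] -70.9665 tail [0.5826571  0.32692705] nose [0.63786244 0.16690304] 0.16927879265709503 ztop 0.11712809889084302
cup ((0.6210391521453857, 0.208141028881073), 0.015697108581662178) 0.14787452981366622
top spare [0.43252861 0.10447384 0.065     ] (np.float64(0.06579088402778152), array([0.43187066, 0.10924583]), np.float64(0.000950953845401753), 41)
top waste [ 0.59433817 -0.02495648  0.065     ] (np.float64(0.07372267078257629), array([ 0.59982061, -0.02210461]), np.float64(0.0013142148968889496), 67)
top 202 dir [ 0.31880367 -0.9478208 ] -71.40941 tail [0.57679081 0.3268847 ] nose [0.6301314  0.16830019] 0.16731486601395917 ztop 0.11778023746963802
cup ((0.6176633238792419, 0.2074628472328186), 0.014622427523136139) 0.15025153060689606
```

```bash
cat >> h.py <<'E'
from scipy.spatial.transform import Rotation as R
def yawR(a,tilt=0): # tool y at angle a deg, z down; tilt about tool y
    c,s=np.cos(np.radians(a)),np.sin(np.radians(a)); y=np.array([c,s,0]); z=np.array([0,0,-1.])
    return R.from_matrix(np.stack([np.cross(y,z),y,z],1))*R.from_euler('y',tilt,degrees=True)
def plan(pos,rot,n,cur=None,dec=3):
    o=ctrl.get_obs(); p0,r0=(o['tool_pos'],R.from_rotvec(o['tool_rot'])) if cur is None else cur
    w=(r0.inv()*rot).as_rotvec()/n; wn=np.round(w/np.radians(8),dec); dw=R.from_rotvec(wn*np.radians(8))
    Rs=[r0]; 
    for i in range(n-1): Rs.append(Rs[-1]*dw)
    M=sum(r.as_matrix() for r in Rs); t=np.linalg.lstsq(M,np.array(pos)-p0,rcond=None)[0]
    tn=np.round(t/.04,dec); path=p0+np.cumsum([r.apply(tn*.04) for r in Rs],0)
    print(n,'T',tn.tolist(),'W',wn.tolist(),'end',path[-1].round(4),'minr',np.hypot(path[:,0],path[:,1]).min().round(3),'minz',path[:,2].min().round(3))
    return path[-1],Rs[-1]*dw
E
python3 - <<'E'
from h import *
plan([.435,.1085,.16],yawR(18),24)
E
```

```text
24 T [0.861, -0.147, 0.074] W [-0.0, -0.0, -0.476] end [0.4349 0.1089 0.1604] minr 0.448 minz 0.16
```

>>> drive_tool([
  {"translation":[0.86,-0.147,0.074],"angular":[0,0,-0.476],"gripper":1},
  {"translation":[0.86,-0.147,0.074],"angular":[0,0,-0.476],"gripper":1},
  {"translation":[0.86,-0.147,0.074],"angular":[0,0,-0.476],"gripper":1},
  {"translation":[0.86,-0.147,0.074],"angular":[0,0,-0.476],"gripper":1},
  {"translation":[0.86,-0.147,0.074],"angular":[0,0,-0.476],"gripper":1},
  {"translation":[0.86,-0.147,0.074],"angular":[0,0,-0.476],"gripper":1},
  {"translation":[0.86,-0.147,0.074],"angular":[0,0,-0.476],"gripper":1},
  {"translation":[0.86,-0.147,0.074],"angular":[0,0,-0.476],"gripper":1},
], force=30)

```text
t: 1.1
tool_pos: [0.3912, -0.4221, 0.2069]
tool_rot: [-2.879, -1.256, 0.0]
contact_force: [0.7, 0.1, -0.5]
opening: 0.0853
grip_force: 0.0
```

>>> drive_tool([
  {"translation":[0.86,-0.147,0.074],"angular":[0,0,-0.476],"gripper":1},
  {"translation":[0.86,-0.147,0.074],"angular":[0,0,-0.476],"gripper":1},
  {"translation":[0.86,-0.147,0.074],"angular":[0,0,-0.476],"gripper":1},
  {"translation":[0.86,-0.147,0.074],"angular":[0,0,-0.476],"gripper":1},
  {"translation":[0.86,-0.147,0.074],"angular":[0,0,-0.476],"gripper":1},
  {"translation":[0.86,-0.147,0.074],"angular":[0,0,-0.476],"gripper":1},
  {"translation":[0.86,-0.147,0.074],"angular":[0,0,-0.476],"gripper":1},
  {"translation":[0.86,-0.147,0.074],"angular":[0,0,-0.476],"gripper":1},
])

```text
t: 2.1
tool_pos: [0.4848, -0.1626, 0.1833]
tool_rot: [-2.448, -1.968, 0.0]
contact_force: [0.5, 0.1, -1.0]
opening: 0.0852
grip_force: 0.0
```

>>> drive_tool([
  {"translation":[0.86,-0.147,0.074],"angular":[0,0,-0.476],"gripper":1},
  {"translation":[0.86,-0.147,0.074],"angular":[0,0,-0.476],"gripper":1},
  {"translation":[0.86,-0.147,0.074],"angular":[0,0,-0.476],"gripper":1},
  {"translation":[0.86,-0.147,0.074],"angular":[0,0,-0.476],"gripper":1},
  {"translation":[0.86,-0.147,0.074],"angular":[0,0,-0.476],"gripper":1},
  {"translation":[0.86,-0.147,0.074],"angular":[0,0,-0.476],"gripper":1},
  {"translation":[0.86,-0.147,0.074],"angular":[0,0,-0.476],"gripper":1},
  {"translation":[0.86,-0.147,0.074],"angular":[0,0,-0.476],"gripper":1},
])

```text
t: 3.1
tool_pos: [0.4338, 0.1084, 0.1597]
tool_rot: [-1.845, -2.542, 0.001]
contact_force: [0.7, 0.3, -0.3]
opening: 0.0852
grip_force: 0.0
```

Run:
```python
from h import *
plan([.435,.1085,.050],yawR(18),6)
im=grab('scene','1'); cv2.imwrite('pics/crop2.png',cv2.resize(im['color'][60:300,200:460],None,fx=2.3,fy=2.3)[:,:,::-1])
```

```text
6 T [-0.001, 0.005, 0.457] W [-0.001, -0.0, 0.001] end [0.435  0.1086 0.05  ] minr 0.447 minz 0.05
```

View pics/crop2.png

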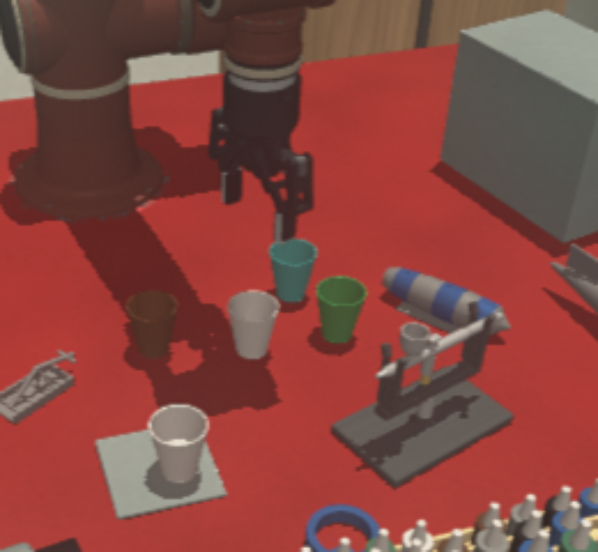

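The crop shows the open gripper (about (258,205)) hanging above the spare cup (253,320), with nothing in the way. I'll lower it and grip at the rim.

>>> drive_tool([
  {"translation":[0,0.01,0.5],"angular":[0,0,0],"gripper":1},
  {"translation":[0,0.01,0.6],"angular":[0,0,0],"gripper":1},
  {"translation":[0,0.01,0.6],"angular":[0,0,0],"gripper":1},
  {"translation":[0,0,0.6],"angular":[0,0,0],"gripper":1},
  {"translation":[0,0,0.4],"angular":[0,0,0],"gripper":1},
  {"translation":[0,0,0.1],"angular":[0,0,0],"gripper":1},
  {"translation":[0,0,0],"angular":[0,0,0],"gripper":0.75},
  {"translation":[0,0,0],"angular":[0,0,0],"gripper":0.5},
], force=20)

```text
t: 4.15
tool_pos: [0.4367, 0.1078, 0.0498]
tool_rot: [1.847, 2.54, 0.002]
contact_force: [-1.3, -0.4, 3.2]
opening: 0.0561
grip_force: 20.8
```

>>> drive_tool([
  {"translation":[0,0,0],"angular":[0,0,0],"gripper":0.5},
  {"translation":[0,0,0],"angular":[0,0,0],"gripper":0.5},
  {"translation":[0,0,0],"angular":[0,0,0],"gripper":0.5},
  {"translation":[0,0,0],"angular":[0,0,0],"gripper":0.5},
])

```text
t: 4.65
tool_pos: [0.4369, 0.1079, 0.0498]
tool_rot: [1.847, 2.539, 0.002]
contact_force: [-1.8, -1.1, 5.9]
opening: 0.0555
grip_force: 21.4
```

>>> drive_tool([
  {"translation":[0,0,-0.2],"angular":[0,0,0],"gripper":0.5},
  {"translation":[0,0,-0.5],"angular":[0,0,0],"gripper":0.5},
  {"translation":[0,0,-0.7],"angular":[0,0,0],"gripper":0.5},
  {"translation":[0,0,-0.7],"angular":[0,0,0],"gripper":0.5},
  {"translation":[0,0,-0.7],"angular":[0,0,0],"gripper":0.5},
  {"translation":[0,0,-0.4],"angular":[0,0,0],"gripper":0.5},
  {"translation":[0,0,0],"angular":[0,0,0],"gripper":0.5},
])

```text
t: 5.52
tool_pos: [0.4365, 0.1079, 0.1775]
tool_rot: [1.847, 2.539, 0.003]
contact_force: [0.0, -0.5, -0.6]
opening: 0.0554
grip_force: 21.4
```

Run:
```python
from h import *
a=grab('scene','2');b=grab('top','2')
o=ctrl.get_obs();print(o['tool_pos'],o['opening'],o['contact_force'])
u,v=map(int,proj(a,o['tool_pos']));u2,v2=map(int,proj(b,o['tool_pos']));print(u,v,u2,v2)
f=lambda i,u,v:cv2.resize(i['color'][v-50:v+70,u-60:u+60],(400,400),interpolation=cv2.INTER_CUBIC)
cv2.imwrite('pics/crop3.png',np.hstack([f(a,u,v),f(b,u2,v2)])[:,:,::-1])
```

```text
[0.4351803  0.10776336 0.1751988 ] 0.05588116322987552 [-0.89732826 -0.55258508 -0.7575401 ]
311 155 242 262
```

View pics/crop3.png

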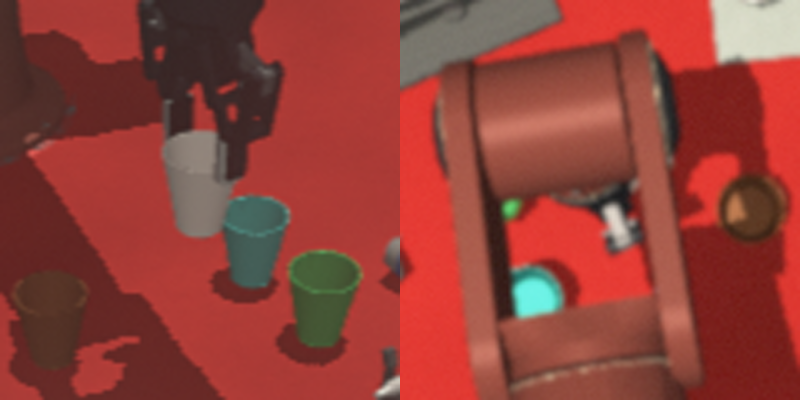

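The left crop shows the spare cup hanging upright between the fingers at (200,180). Next I'll move it over the waste cup.

Run:
```python
from h import *
o=ctrl.get_obs();plan([.604,-.0232,.1775],yawR(18),8)
```

```text
8 T [-0.552, 0.376, -0.008] W [-0.001, -0.0, -0.001] end [ 0.6041 -0.0231  0.1776] minr 0.465 minz 0.175
```

>>> drive_tool([
  {"translation":[-0.45,0.3,0],"angular":[0,0,0],"gripper":0.5},
  {"translation":[-0.55,0.38,0],"angular":[0,0,0],"gripper":0.5},
  {"translation":[-0.6,0.42,0],"angular":[0,0,0],"gripper":0.5},
  {"translation":[-0.65,0.44,0],"angular":[0,0,0],"gripper":0.5},
  {"translation":[-0.65,0.44,0],"angular":[0,0,0],"gripper":0.5},
  {"translation":[-0.6,0.41,0],"angular":[0,0,0],"gripper":0.5},
  {"translation":[-0.55,0.36,0],"angular":[0,0,0],"gripper":0.5},
  {"translation":[-0.36,0.24,0],"angular":[0,0,0],"gripper":0.5},
])

```text
t: 6.62
tool_pos: [0.6037, -0.0238, 0.1742]
tool_rot: [-1.847, -2.538, 0.002]
contact_force: [0.4, -0.7, -0.5]
opening: 0.0557
grip_force: 21.4
```

>>> drive_tool([
  {"translation":[0,0,0],"angular":[0,0,0],"gripper":0.5},
  {"translation":[0,0,0],"angular":[0,0,0],"gripper":0.5},
])

```text
t: 6.88
tool_pos: [0.6032, -0.0227, 0.1757]
tool_rot: [-1.847, -2.54, 0.001]
contact_force: [-0.4, -0.2, -0.5]
opening: 0.0555
grip_force: 21.4
```

Run:
```python
from h import *
a=grab('scene','3')
o=ctrl.get_obs();print(o['tool_pos'],o['opening'],o['contact_force'])
u,v=map(int,proj(a,o['tool_pos']));print(u,v)
i=a; v+=20
cv2.imwrite('pics/crop4.png',cv2.resize(i['color'][v-80:v+80,u-80:u+80],(560,560),interpolation=cv2.INTER_CUBIC)[:,:,::-1])
# silhouette centre columns of the spare (below fingers) and waste
C=a['color'].astype(int);P=cloud(a);w=(C.min(2)>70)&(C.max(2)-C.min(2)<60)
for lo,hi in((.13,.15),(.15,.165),(.03,.045),(.045,.06)):
    s=w&(abs(P[...,0]-.6)<.05)&(abs(P[...,1]+.023)<.05)&(P[...,2]>lo)&(P[...,2]<hi)
    p=P[s]; z=p[:,2].mean(); r=.0175+.0115*((z-(.1277 if z>.1 else .006))/.064)
    f=least_squares(lambda c:np.hypot(p[:,0]-c[0],p[:,1]-c[1])-(.0175+.0115*((p[:,2]-(.1277 if z>.1 else .006))/.064)),[.6,-.023],loss='soft_l1',f_scale=.002)
    print(lo,len(p),f.x,np.median(abs(f.fun)))
```

```text
[ 0.60317339 -0.02256797  0.17591267] 0.05571559090252618 [-0.17665844 -0.79145356  0.48485943]
276 206
0.13 96 [ 0.6029155 -0.0228038] 0.0006196175895736723
0.15 139 [ 0.6038958 -0.0226256] 0.0008142208110634083
0.03 156 [ 0.60503327 -0.02302982] 0.0013564751069690528
0.045 211 [ 0.60502403 -0.02354031] 0.0012230489105789256
```

View pics/crop4.png

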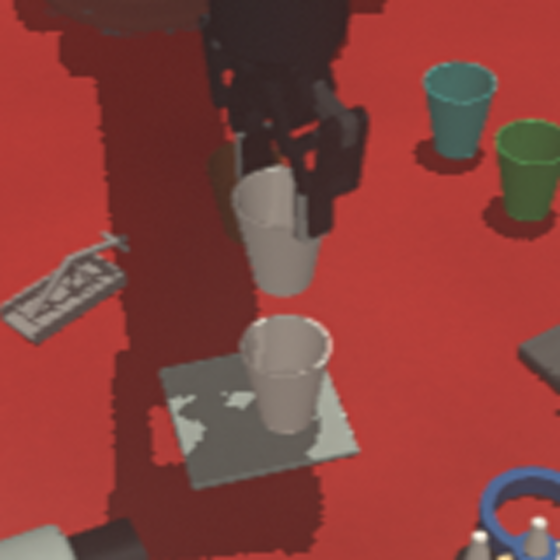

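The crop shows the spare cup (280,240) hanging upright right above the waste cup (287,375). The fits agree within 2 mm, so I'll lower it.

>>> drive_tool([
  {"translation":[0,0.04,0.4],"angular":[0,0,0],"gripper":0.5},
  {"translation":[0,0,0.5],"angular":[0,0,0],"gripper":0.5},
  {"translation":[0,0,0.5],"angular":[0,0,0],"gripper":0.5},
  {"translation":[0,0,0.4],"angular":[0,0,0],"gripper":0.5},
  {"translation":[0,0,0.25],"angular":[0,0,0],"gripper":0.5},
  {"translation":[0,0,0.1],"angular":[0,0,0],"gripper":0.5},
  {"translation":[0,0,0.1],"angular":[0,0,0],"gripper":0.5},
  {"translation":[0,0,0],"angular":[0,0,0],"gripper":0.5},
])

```text
t: 7.92
tool_pos: [0.6056, -0.0227, 0.0866]
tool_rot: [1.848, 2.54, 0.0]
contact_force: [-0.9, -0.4, 0.2]
opening: 0.056
grip_force: 21.4
```

>>> drive_tool([
  {"translation":[0,0,0.06],"angular":[0,0,0],"gripper":0.5},
  {"translation":[0,0,0.06],"angular":[0,0,0],"gripper":0.5},
  {"translation":[0,0,0.05],"angular":[0,0,0],"gripper":0.5},
  {"translation":[0,0,0],"angular":[0,0,0],"gripper":0.5},
])

```text
t: 8.43
tool_pos: [0.6055, -0.0228, 0.0799]
tool_rot: [1.848, 2.541, -0.0]
contact_force: [-0.9, -1.0, 2.4]
opening: 0.0556
grip_force: 21.5
```

Contact is starting, so I'll press slightly and release.

>>> drive_tool([
  {"translation":[0,0,0.02],"angular":[0,0,0],"gripper":0.5},
  {"translation":[0,0,0.02],"angular":[0,0,0],"gripper":0.5},
  {"translation":[0,0,0],"angular":[0,0,0],"gripper":0.5},
  {"translation":[0,0,0],"angular":[0,0,0],"gripper":0.75},
  {"translation":[0,0,0],"angular":[0,0,0],"gripper":1},
  {"translation":[0,0,0],"angular":[0,0,0],"gripper":1},
  {"translation":[0,0,0],"angular":[0,0,0],"gripper":1},
  {"translation":[0,0,0],"angular":[0,0,0],"gripper":1},
])

```text
t: 9.43
tool_pos: [0.6053, -0.0226, 0.0777]
tool_rot: [-1.848, -2.54, 0.0]
contact_force: [0.2, -0.3, 0.9]
opening: 0.0855
grip_force: 0.0
```

>>> drive_tool([
  {"translation":[0,0,-0.3],"angular":[0,0,0],"gripper":1},
  {"translation":[0,0,-0.6],"angular":[0,0,0],"gripper":1},
  {"translation":[0,0,-0.8],"angular":[0,0,0],"gripper":1},
  {"translation":[0,0,-0.8],"angular":[0,0,0],"gripper":1},
  {"translation":[0,0,-0.8],"angular":[0,0,0],"gripper":1},
  {"translation":[0,0,-0.4],"angular":[0,0,0],"gripper":1},
  {"translation":[0,0,-0.2],"angular":[0,0,0],"gripper":1},
])

```text
t: 10.3
tool_pos: [0.6057, -0.0227, 0.2351]
tool_rot: [1.847, 2.54, 0.001]
contact_force: [-0.1, -0.4, 0.6]
opening: 0.0851
grip_force: 0.0
```

Run:
```python
from h import *
for n in('scene',):
    a=grab(n,'4');print(rim(a,.605,-.023,.094))
u,v=270,240
cv2.imwrite('pics/crop5.png',cv2.resize(a['color'][v-80:v+60,u-70:u+140],(600,400),interpolation=cv2.INTER_CUBIC)[:,:,::-1])
p=plan([.602,.261,.20],yawR(18.8),10)
```

```text
(np.float64(0.09522468546380417), array([ 0.60639528, -0.02294992]), np.float64(0.0014365908347859849), 181)
10 T [0.676, 0.214, 0.088] W [0.001, 0.001, -0.011] end [0.602  0.2609 0.2002] minr 0.606 minz 0.2
```

View pics/crop5.png

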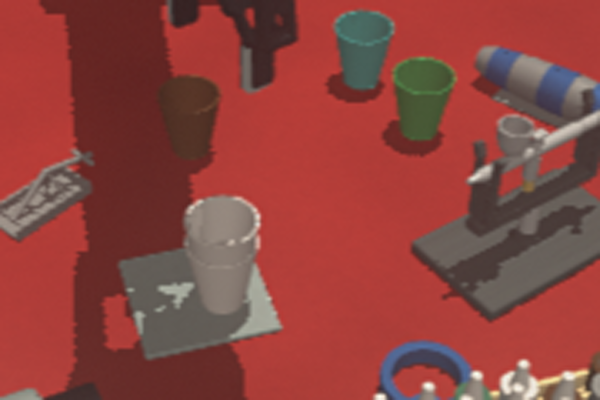

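The crop shows the spare cup nested in the waste cup, upright on the tile with its rim at about 95 mm, and released. Next I'll move over the barrel.

>>> drive_tool([
  {"translation":[0.55,0.17,0.05],"angular":[0,0,-0.012],"gripper":1},
  {"translation":[0.8,0.26,0.1],"angular":[0,0,-0.012],"gripper":1},
  {"translation":[0.9,0.3,0.1],"angular":[0,0,-0.012],"gripper":1},
  {"translation":[0.9,0.3,0.1],"angular":[0,0,-0.012],"gripper":1},
  {"translation":[0.9,0.3,0.1],"angular":[0,0,-0.012],"gripper":1},
  {"translation":[0.9,0.3,0.1],"angular":[0,0,-0.012],"gripper":1},
  {"translation":[0.8,0.26,0.1],"angular":[0,0,-0.012],"gripper":1},
  {"translation":[0.6,0.2,0.1],"angular":[0,0,-0.012],"gripper":1},
])

```text
t: 11.35
tool_pos: [0.6041, 0.2459, 0.2016]
tool_rot: [-1.828, -2.552, 0.004]
contact_force: [0.6, -0.2, -1.2]
opening: 0.0856
grip_force: 0.0
```

>>> drive_tool([
  {"translation":[0.4,0.12,0.1],"angular":[0,0,0],"gripper":1},
  {"translation":[0,0,0],"angular":[0,0,0],"gripper":1},
])

```text
t: 11.6
tool_pos: [0.6037, 0.2618, 0.1982]
tool_rot: [-1.828, -2.553, 0.004]
contact_force: [0.7, 0.0, 0.2]
opening: 0.0853
grip_force: 0.0
```

Run:
```python
from h import *
print(ctrl.get_obs()['tool_pos'],ctrl.get_obs()['q'])
p=plan([.6045,.261,.0915],yawR(18.9),1)
```

```text
[0.60372556 0.26182872 0.19821597] [ 2.96308217e-01  1.52122163e-01  1.56187570e+00 -2.31754417e-04
  1.43026773e+00 -3.14425359e-02]
1 T [-0.025, 0.019, 2.668] W [-0.019, 0.001, -0.015] end [0.6045 0.261  0.0915] minr 0.658 minz 0.091
```

>>> drive_tool([
  {"translation":[-0.02,0.02,0.4],"angular":[0,0,-0.015],"gripper":1},
  {"translation":[0,0,0.6],"angular":[0,0,0],"gripper":1},
  {"translation":[0,0,0.6],"angular":[0,0,0],"gripper":1},
  {"translation":[0,0,0.6],"angular":[0,0,0],"gripper":1},
  {"translation":[0,0,0.37],"angular":[0,0,0],"gripper":1},
  {"translation":[0,0,0.1],"angular":[0,0,0],"gripper":0.6},
  {"translation":[0,0,0],"angular":[0,0,0],"gripper":0.3},
  {"translation":[0,0,0],"angular":[0,0,0],"gripper":0},
], force=40)

```text
t: 12.6
tool_pos: [0.6064, 0.2611, 0.0944]
tool_rot: [1.827, 2.554, 0.003]
contact_force: [-0.1, -0.9, 0.0]
opening: 0.0321
grip_force: 0.0
```

>>> drive_tool([
  {"translation":[0,0,0],"angular":[0,0,0],"gripper":0},
  {"translation":[0,0,0],"angular":[0,0,0],"gripper":0},
  {"translation":[0,0,0],"angular":[0,0,0],"gripper":0},
  {"translation":[0,0,0],"angular":[0,0,0],"gripper":0},
])

```text
t: 13.1
tool_pos: [0.6045, 0.2605, 0.0942]
tool_rot: [-1.827, -2.554, 0.004]
contact_force: [-5.5, -2.8, 5.4]
opening: 0.011
grip_force: 38.9
```

>>> drive_tool([
  {"translation":[0,-0.02,0],"angular":[0,0,0],"gripper":0},
  {"translation":[0,0,0],"angular":[0,0,0],"gripper":0},
  {"translation":[0,0,-0.1],"angular":[0,0,0],"gripper":0},
  {"translation":[0,0,-0.3],"angular":[0,0,0],"gripper":0},
  {"translation":[0,0,-0.5],"angular":[0,0,0],"gripper":0},
  {"translation":[0,0,-0.5],"angular":[0,0,0],"gripper":0},
  {"translation":[0,0,-0.5],"angular":[0,0,0],"gripper":0},
  {"translation":[0,0,-0.5],"angular":[0,0,0],"gripper":0},
], force=100)

```text
t: 14.1
tool_pos: [0.6051, 0.2607, 0.1911]
tool_rot: [1.828, 2.554, 0.002]
contact_force: [-0.6, 0.5, -0.9]
opening: 0.009
grip_force: 97.6
```

>>> drive_tool([
  {"translation":[0,0,-0.5],"angular":[0,0,0],"gripper":0},
  {"translation":[0,0,-0.5],"angular":[0,0,0],"gripper":0},
  {"translation":[0,0,-0.5],"angular":[0,0,0],"gripper":0},
  {"translation":[0,0,-0.3],"angular":[0,0,0],"gripper":0},
  {"translation":[0,0,0],"angular":[0,0,0],"gripper":0},
])

```text
t: 14.72
tool_pos: [0.6054, 0.2608, 0.2626]
tool_rot: [1.827, 2.554, 0.003]
contact_force: [-0.6, 0.0, -1.6]
opening: 0.0091
grip_force: 97.6
```

```bash
cat >> h.py <<'E'
def brush(im):
    """airbrush cloud in tool frame (x is tail side when gripped)"""
    o=ctrl.get_obs();r=R.from_rotvec(o['tool_rot']);P=cloud(im);C=im['color'].astype(int)
    q=((P-o['tool_pos'])@r.as_matrix())  # tool coords
    s=(C.min(2)>85)&(C.max(2)-C.min(2)<50)&(abs(q[...,1])<.03)&(abs(q[...,0]+.02)<.12)&(q[...,2]>-.09)&(q[...,2]<.03)&(P[...,2]>.1)
    return o,q[s],P[s],np.argwhere(s)
E
python3 - <<'E'
from h import *
for n in('scene','top'):
    im=grab(n,'5');o,q,P,ix=brush(im);print(o['tool_pos'],len(q))
    b=q[abs(q[:,1])<.012]
    for x0 in np.arange(-.12,.09,.015):
        s=b[(b[:,0]>=x0)&(b[:,0]<x0+.015)]
        if len(s):print(n,round(x0,3),len(s),np.median(s,0).round(4),s[:,2].min().round(4),s[:,2].max().round(4))
    print(q[:,0].min(),q[:,0].max())
i=load('scene','5')
cv2.imwrite('pics/crop6.png',cv2.resize(i['color'][90:270,290:450],(533,600),interpolation=cv2.INTER_CUBIC)[:,:,::-1])
E
```

```text
[0.60484284 0.26067685 0.26120941] 472
scene -0.105 14 [-0.0943  0.0013 -0.0188] -0.0223 -0.0151
scene -0.09 30 [-0.0838  0.0031 -0.0203] -0.0232 -0.0151
scene -0.075 105 [-0.0665  0.005  -0.0404] -0.0538 -0.0164
scene -0.06 67 [-0.0509  0.0029 -0.0365] -0.0531 -0.0169
scene -0.045 104 [-0.0347  0.0032 -0.019 ] -0.0518 0.0111
scene -0.03 41 [-0.0253  0.0039 -0.0222] -0.0346 0.0024
scene -0.015 50 [-0.0095  0.0086 -0.0221] -0.0394 -0.0023
scene 0.0 1 [ 0.      0.0107 -0.0017] -0.0017 -0.0017
scene 0.015 2 [ 0.0271  0.006  -0.0198] -0.0211 -0.0185
scene 0.03 11 [ 0.0385  0.0052 -0.0181] -0.0204 -0.0152
scene 0.045 8 [ 0.052   0.0053 -0.0187] -0.0212 -0.016
scene 0.06 7 [ 0.0668  0.004  -0.0194] -0.0214 -0.0153
-0.09862291985003964 0.0691446243613131
[0.60449257 0.26056848 0.26029618] 185
top -0.105 1 [-0.0903 -0.0033 -0.0215] -0.0215 -0.0215
top -0.09 20 [-0.0816 -0.0035 -0.0202] -0.0237 -0.0168
top -0.075 41 [-0.0662 -0.0025 -0.0307] -0.054 -0.0189
top -0.06 64 [-0.0527  0.0046 -0.0324] -0.0552 -0.026
top -0.045 38 [-0.0367 -0.004  -0.0233] -0.0541 -0.0057
top -0.03 3 [-0.0297 -0.0058 -0.0242] -0.0334 -0.0122
top 0.03 2 [ 0.0337  0.0005 -0.0221] -0.0235 -0.0207
-0.09025730479302833 0.034994363680698505
```

View pics/crop6.png

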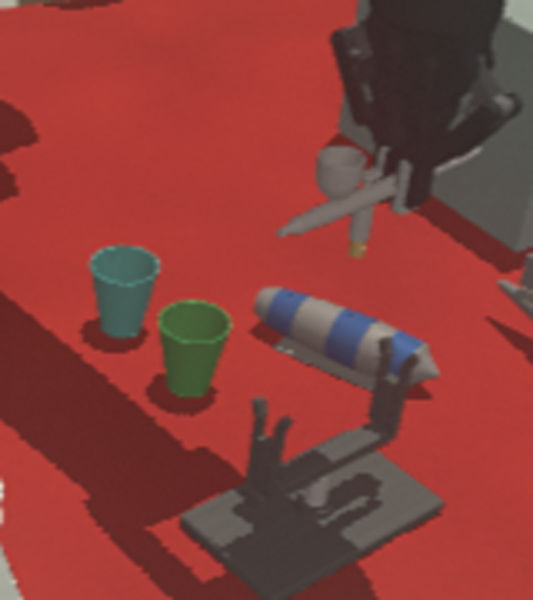

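The crop shows the airbrush held level in the gripper, clear of the stand, with its paint cup up at (342,170). The nozzle sits at tool x of about -99 mm, z about -16 mm.

Run:
```python
from h import *
nz=np.array([-.099,0,-.016]);c=np.array([.606,-.023,.115]);Rf=yawR(-92.2,45)
tf=c-Rf.apply(nz);print('final tcp',tf)
print(Rf.as_matrix().round(2), Rf.apply([-1,0,0]), Rf.as_rotvec())
hov=tf+[0,0,.08]
A=plan(hov+[.0,0,.06],yawR(-92.2),24)
B=plan(hov,Rf,8,cur=A)
```

```text
final tcp [ 0.68725734 -0.02612159  0.17368986]
[[ 0.71 -0.04  0.71]
 [-0.03 -1.   -0.03]
 [ 0.71  0.   -0.71]] [-0.70658558  0.02714428 -0.70710678] [ 2.88842395 -0.05546057  1.19642437]
24 T [-0.233, 0.282, -0.056] W [-0.0, 0.0, 0.578] end [ 0.6874 -0.0266  0.3141] minr 0.669 minz 0.263
8 T [-0.065, -0.002, 0.182] W [0.0, 0.704, 0.001] end [ 0.6874 -0.026   0.2538] minr 0.682 minz 0.254
```

>>> drive_tool([
  {"translation":[-0.233,0.282,-0.056],"angular":[0,0,0.578],"gripper":0},
  {"translation":[-0.233,0.282,-0.056],"angular":[0,0,0.578],"gripper":0},
  {"translation":[-0.233,0.282,-0.056],"angular":[0,0,0.578],"gripper":0},
  {"translation":[-0.233,0.282,-0.056],"angular":[0,0,0.578],"gripper":0},
  {"translation":[-0.233,0.282,-0.056],"angular":[0,0,0.578],"gripper":0},
  {"translation":[-0.233,0.282,-0.056],"angular":[0,0,0.578],"gripper":0},
  {"translation":[-0.233,0.282,-0.056],"angular":[0,0,0.578],"gripper":0},
  {"translation":[-0.233,0.282,-0.056],"angular":[0,0,0.578],"gripper":0},
])

```text
t: 15.82
tool_pos: [0.6965, 0.1911, 0.2771]
tool_rot: [-2.546, -1.839, 0.004]
contact_force: [-1.2, 0.6, -0.9]
opening: 0.0088
grip_force: 97.6
```

>>> drive_tool([
  {"translation":[-0.233,0.282,-0.056],"angular":[0,0,0.578],"gripper":0},
  {"translation":[-0.233,0.282,-0.056],"angular":[0,0,0.578],"gripper":0},
  {"translation":[-0.233,0.282,-0.056],"angular":[0,0,0.578],"gripper":0},
  {"translation":[-0.233,0.282,-0.056],"angular":[0,0,0.578],"gripper":0},
  {"translation":[-0.233,0.282,-0.056],"angular":[0,0,0.578],"gripper":0},
  {"translation":[-0.233,0.282,-0.056],"angular":[0,0,0.578],"gripper":0},
  {"translation":[-0.233,0.282,-0.056],"angular":[0,0,0.578],"gripper":0},
  {"translation":[-0.233,0.282,-0.056],"angular":[0,0,0.578],"gripper":0},
])

```text
t: 16.82
tool_pos: [0.7282, 0.0805, 0.295]
tool_rot: [-2.998, -0.936, 0.004]
contact_force: [0.8, -0.7, -1.6]
opening: 0.0089
grip_force: 97.6
```

>>> drive_tool([
  {"translation":[-0.233,0.282,-0.056],"angular":[0,0,0.578],"gripper":0},
  {"translation":[-0.233,0.282,-0.056],"angular":[0,0,0.578],"gripper":0},
  {"translation":[-0.233,0.282,-0.056],"angular":[0,0,0.578],"gripper":0},
  {"translation":[-0.233,0.282,-0.056],"angular":[0,0,0.578],"gripper":0},
  {"translation":[-0.233,0.282,-0.056],"angular":[0,0,0.578],"gripper":0},
  {"translation":[-0.233,0.282,-0.056],"angular":[0,0,0.578],"gripper":0},
  {"translation":[-0.233,0.282,-0.056],"angular":[0,0,0.578],"gripper":0},
  {"translation":[-0.233,0.282,-0.056],"angular":[0,0,0.578],"gripper":0},
])

```text
t: 17.82
tool_pos: [0.6869, -0.0269, 0.313]
tool_rot: [-3.141, 0.063, 0.004]
contact_force: [0.7, 0.6, -0.7]
opening: 0.0091
grip_force: 97.6
```

>>> drive_tool([
  {"translation":[-0.065,0,0.182],"angular":[0,0.704,0],"gripper":0},
  {"translation":[-0.065,0,0.182],"angular":[0,0.704,0],"gripper":0},
  {"translation":[-0.065,0,0.182],"angular":[0,0.704,0],"gripper":0},
  {"translation":[-0.065,0,0.182],"angular":[0,0.704,0],"gripper":0},
  {"translation":[-0.065,0,0.182],"angular":[0,0.704,0],"gripper":0},
  {"translation":[-0.065,0,0.182],"angular":[0,0.704,0],"gripper":0},
  {"translation":[-0.065,0,0.182],"angular":[0,0.704,0],"gripper":0},
  {"translation":[-0.065,0,0.182],"angular":[0,0.704,0],"gripper":0},
])

```text
t: 18.82
tool_pos: [0.6868, -0.0264, 0.2525]
tool_rot: [2.888, -0.054, 1.198]
contact_force: [-1.0, 1.1, -1.6]
opening: 0.0088
grip_force: 97.7
```

>>> drive_tool([
  {"translation":[0,0,0],"angular":[0,0,0],"gripper":0},
  {"translation":[0,0,0],"angular":[0,0,0],"gripper":0},
])

```text
t: 19.08
tool_pos: [0.6879, -0.0266, 0.2548]
tool_rot: [2.889, -0.054, 1.196]
contact_force: [1.0, -0.0, -0.4]
opening: 0.0088
grip_force: 97.7
```

Run:
```python
from h import *
a=grab('scene','6');b=grab('top','6');print(ctrl.get_obs()['q'].round(2))
o,q,P,ix=brush(a);print(o['tool_pos'],R.from_rotvec(o['tool_rot']).as_matrix().round(3),len(q))
s=q[:,0]<-.075;print(np.median(q[s],0),q[:,0].min(),q[:,0].max());n=q[:,0].argsort()[:6];print(q[n].round(4),P[n].round(4),ix[n][:,::-1].tolist())
try: print('cup',rim(a,.606,-.023,.094))
except Exception as e: print(e)
cv2.imwrite('pics/crop7.png',np.hstack([cv2.resize(a['color'][130:300,200:360],(390,414),interpolation=cv2.INTER_CUBIC),cv2.resize(b['color'][120:290,200:360],(390,414),interpolation=cv2.INTER_CUBIC)])[:,:,::-1])
```

```text
[-0.19 -0.23  1.98  0.19  0.62  1.31]
[ 0.68858376 -0.02667866  0.25619022] [[ 0.705 -0.037  0.708]
 [-0.026 -0.999 -0.027]
 [ 0.709  0.    -0.706]] 250
[nan nan nan] -0.05032465160251636 0.06872503688010861
[[-0.0503 -0.012  -0.0509]
 [-0.0499 -0.0082 -0.0297]
 [-0.0492 -0.0108 -0.045 ]
 [-0.0478 -0.0102 -0.0428]
 [-0.0477 -0.0112 -0.0486]
 [-0.0467 -0.0074 -0.0391]] [[ 0.6175 -0.012   0.2564]
 [ 0.6327 -0.0163  0.2418]
 [ 0.6225 -0.0134  0.2531]
 [ 0.6249 -0.0141  0.2525]
 [ 0.621  -0.0129  0.2567]
 [ 0.6282 -0.017   0.2507]] [[283, 178], [283, 189], [283, 181], [283, 182], [283, 179], [282, 184]]
cup (np.float64(0.09470713033897159), array([ 0.60632951, -0.02337485]), np.float64(0.0014725533753885134), 195)
  return _methods._mean(a, axis=axis, dtype=dtype,
  ret = um.true_divide(
```

View pics/crop7.png

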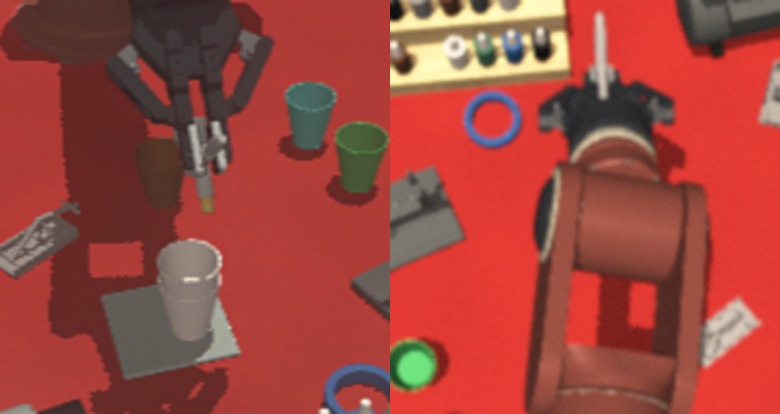

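The crop shows the airbrush tilted nose down above the doubled cup, with its valve tip at (208,205) in the left crop. The nozzle itself is hidden in this view, so I'll check for slip in the hand using the valve tip and tail, then plan the descent.

Run:
```python
from h import *
a=load('scene','6');b=load('top','6');o=ctrl.get_obs();r=R.from_rotvec(o['tool_rot'])
f=lambda v:o['tool_pos']+r.apply(v)
print('valve tip px',proj(a,f([-.029,0,.025])),'seen ~285,214');print('tail px top',proj(b,f([.071,0,-.016])),'seen',200+600/1-390-200+200+0, )
C=b['color'].astype(int);m=(C.min(2)>95)&(C.max(2)-C.min(2)<45);m[:124]=m[170:]=0;m[:,:278]=m[:,294:]=0;ix=np.argwhere(m);print(ix.min(0),ix.max(0),ix[ix[:,0]<ix[:,0].min()+3].mean(0))
print('nozzle',f([-.099,0,-.016]));plan([.6873,-.0262,.1737],yawR(-92.2,45),4)
```

```text
valve tip px (np.float64(285.4328350764186), np.float64(216.56970783547663)) seen ~285,214
tail px top (np.float64(285.44905253086966), np.float64(123.79288197584123)) seen 410.0
[127 282] [160 291] [128.  285.5]
nozzle [ 0.6074535  -0.02366023  0.19731943]
4 T [-0.371, -0.003, 0.358] W [-0.001, -0.004, 0.002] end [ 0.6872 -0.0262  0.1737] minr 0.688 minz 0.174
```

The valve tip and tail match the prediction, so nothing has slipped. I'll lower it.

>>> drive_tool([
  {"translation":[-0.15,0,0.15],"angular":[0,0,0],"gripper":0},
  {"translation":[-0.25,0,0.24],"angular":[0,0,0],"gripper":0},
  {"translation":[-0.3,0,0.29],"angular":[0,0,0],"gripper":0},
  {"translation":[-0.3,0,0.29],"angular":[0,0,0],"gripper":0},
  {"translation":[-0.25,0,0.24],"angular":[0,0,0],"gripper":0},
  {"translation":[-0.15,0,0.14],"angular":[0,0,0],"gripper":0},
  {"translation":[-0.06,0,0.06],"angular":[0,0,0],"gripper":0},
  {"translation":[0,0,0],"angular":[0,0,0],"gripper":0},
])

```text
t: 20.18
tool_pos: [0.6865, -0.0265, 0.1736]
tool_rot: [2.888, -0.054, 1.199]
contact_force: [0.8, -0.7, -1.1]
opening: 0.0092
grip_force: 97.7
```

>>> drive_tool([
  {"translation":[0,0,0],"angular":[0,0,0],"gripper":0},
  {"translation":[0,0,0],"angular":[0,0,0],"gripper":0},
  {"translation":[0,0,0],"angular":[0,0,0],"gripper":0},
  {"translation":[0,0,0],"angular":[0,0,0],"gripper":0},
])

```text
t: 20.68
tool_pos: [0.6864, -0.0265, 0.1736]
tool_rot: [2.888, -0.054, 1.198]
contact_force: [0.2, 0.3, -1.6]
opening: 0.009
grip_force: 97.7
```

Run:
```python
from h import *
a=grab('scene','7');o=ctrl.get_obs();r=R.from_rotvec(o['tool_rot'])
print('nozzle',o['tool_pos']+r.apply([-.099,0,-.016]),o['dq'].round(3),o['contact_force'],o['grip_force'],'tilt',np.degrees(np.arcsin(-r.apply([-1,0,0])[2])))
try: print('cup',rim(a,.606,-.023,.094))
except Exception as e: print(e)
cv2.imwrite('pics/crop8.png',cv2.resize(a['color'][150:290,210:350],(560,560),interpolation=cv2.INTER_CUBIC)[:,:,::-1])
```

```text
nozzle [ 0.60515722 -0.02343696  0.11468877] [-0.     0.001  0.001 -0.001  0.     0.002] [ 0.08652911 -0.18094528 -0.75310142] 97.71807789802551 tilt 45.06485951126342
cup (np.float64(0.09496169154059589), array([ 0.60612416, -0.02221662]), np.float64(0.0013599283994091757), 135)
```

View pics/crop8.png

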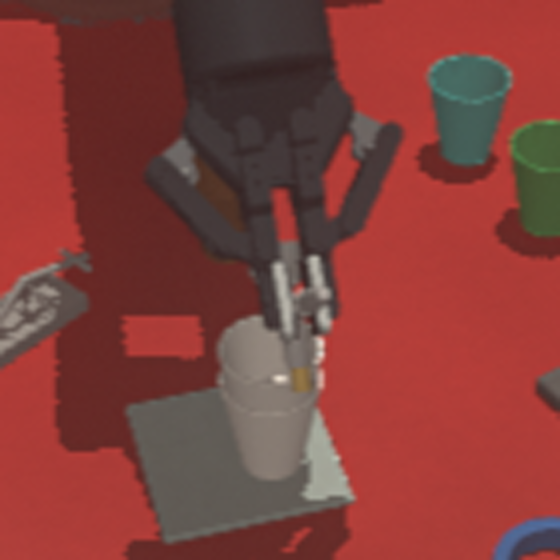

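The crop shows the nested cups upright and undisturbed. The airbrush is held nose down above the mouth, with the nozzle 20 mm over the rim and about 1 mm off axis. I'm handing in the job.

```bash
python3 -c "
from station import ctrl
print(ctrl.finish_job())"
```

```text
the job is handed in; nothing more can be done
None
```

The job is handed in: the spare cup is nested fully home in the waste cup, and the airbrush is held still at about 45° nose down, its nozzle by my measurement about 20 mm above the rim and 1–2 mm off the cup's axis (the judge's verdict was not shown).

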